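Put the scraper away, shut its case and clamp the lid

TASK

Put the scraper away in the open steel case: lay it flat, right side up, with its blade slid all the way into the slotted blade holder at the end of the case, and let go of it. Then fold the lid fully shut, and only after that swing the clamp arm over the lid as far as it goes. Leave the round weight and the sample tin where they stand.

Things in the scene. Friction and masses are not known exactly. Their poses are not given: they have to be found in the camera images.
- case: Open grey steel case, fixed to the table, 160 x 300 x 60 mm (its x, y, z), walls and floor 5 mm thick (inner floor at z = 5 mm). Origin: centre of its underside. x points from the clamp side to the hinge side, y along its length, z up. A blade holder (two wooden rails under an aluminium plate, 110 mm wide, top at z = 21 mm) fills its -y end from y = -80 to the end wall at y = -145 mm.
- slot_mouth (a point): Centre of the mouth of the holder's slot: case frame (0, -80, 11) mm. The slot is 78 mm wide (case x) and 12 mm high (z from 5, the inner floor, to 17 mm), open towards case +y only. The blade goes in along the case's -y, 65 mm deep until its tip meets the end wall.
- lid_hinge (a point): Middle of the lid's hinge line, which runs along the case's y at case frame x = +80, z = 60.5 mm. Fixed to the case.
- lid_edge (a point): Middle of the lid's free edge, on its outer (top) face, 164 mm from the hinge and 8 mm off the hinge plane. The lid is a plate 164 x 300 x 8 mm with no handle; shut, its top is at z = 68.5 mm and its free edge at case x = -84 mm.
- case_lid (a joint): Lid angle in rad: 0 shut, 1.57 upright, at most 1.9; it stands between 1.58 and 1.75 at the start. The hinge is stiff (0.35 N m): the lid stays where it is left and must be pushed all the way down.
- scraper: Flat scraper, 165 mm long, 0.14 to 0.26 kg, lying right side up. x points along it to the blade, z up; origin: centre of the handle's underside. Wooden handle x -45 to +45, 26 mm wide, 24 mm high. Steel blade 70 mm wide, 3 mm thick, x +45 to +120 mm, flush with the handle's underside (z 0 to 3 mm); steel ferrule 34 mm wide, 12 mm high at x 39 to 53 mm.
- blade_tip (a point): Middle of the blade's front edge: scraper frame (120, 0, 1.5) mm.
- clamp_arm (a joint): Angle of the clamp arm in rad about the upright post at the middle of the case's -x side: 0 is its end stop, square over the lid (arm along the case's +x); it grows as the arm swings away towards the case's +y; between 1.4 and 1.9 at the start, at most 2.4. Friction 0.08 N m holds it where it is left.
- clamp_pivot (a point): On the arm's turning axis (vertical), case frame (-104, 0, 71) mm, at the arm's underside. The steel arm is 80 mm long, 18 mm wide, 6 mm thick, and its underside passes 2.5 mm above the shut lid.
- clamp_stud (a point): On the axis of the upright black stud near the arm's end, 68 mm from the pivot axis: round, 14 mm diameter, from z = 77 to 113 mm above the table; this point is at 98 mm.
- weight_1: Squat round knobbed weight, 54 mm diameter, 46 mm high, origin at the centre of its underside; a bystander.
- moisture_tin_1: Round metal sample tin with lid, 64 mm diameter, 37 mm high, origin at the centre of its underside; a bystander.

How it is judged:
By the outcome, as a careful person would: the job done as asked, in the order asked, and still so for the second after the job is handed in, with the robot touching nothing.
It also fails if it takes over 72 s, if anything falls off the work surface, if the arm or the gripper's body presses on something with over 40 N, if the wrist force passes 120 N, or if a joint passes its speed limit or range.

ROBOT

A 7-joint arm with a two-finger parallel gripper is mounted at the origin on a cart in front of the work surface, level with it; the furniture and walls round the work are solid. World frame = base frame: x ahead of the robot, y to its left, z up, the work surface at z = 0. Lengths are in m, angles in rad, forces in N, time in s.
With the tool pointing down it reaches from about 0.4 to 0.75 m from the base axis. Payload 19.5 kg.
Tool frame: the origin (TCP) lies midway between the tips of the shut fingers; the grasp point (between the pads) lies 19 mm behind it; z points along the fingers, y is the line along which they close (so a half turn about z gives the same grasp; the last joint's range is limited). The gripper opens to 85 mm and grips with 20 to 120 N. Pads are 22 mm wide; open, the fingers measure 114 mm over their backs; the gripper's body (76 mm by 85 mm) begins 54 mm behind the grasp point. The pads swing forward as they close: fully open they stand 13 mm farther back than shut.
Start: joints at [-1.309, 0.707, -0.028, 1.485, 0.022, 0.951, -0.075], TCP at [0.172, 0.549, 0.231] pointing down, gripper open.
Joint ranges: [-2.71, 2.71], [-0.32, 2.16], [-1.57, 1.52], [0, 2.45], [-1.46, 4.6], [0, 2.02], [-2.83, 2.83]. Speed limits (rad/s): [1.89, 1.89, 2.57, 2.57, 3.01, 3.01, 3.01].

INTERFACE

Orientations are given as a rotation vector (axis times angle).
In Python, from plant import get_state, capture, job_done gives the robot as it stands. The module is installed in compiled form; this text tells all that it offers.
- The arm moves only by the tool play_rows, never from a script. Its argument "motion" is one flat list of numbers, 7 for each row, row after row: the shift along the tool's x, y, z scaled (see below), then the turn, a rotation vector about the tool's x, y, z scaled (see below), then the closure, from -1 (fully open) to 1 (shut), so that 0 is half open. A call has 1 to 5 rows; each row is the pose to reach, as a shift and turn from the pose commanded when the call began, along the tool's axes at that moment; what a row does not reach only later rows make up. The controller multiplies each number of a shift by 0.1 m and each number of a turn by 0.5 rad. A row lasts 1/8 s, in which the tool goes at most 62.5 mm and 10.7 degrees, less where a joint would pass 70% of its speed; a pose out of reach is approached as far as the arm can. A call with a number of a shift or a turn outside -1 to 1 is refused whole. A call with a gripper value outside its range is refused whole. The fingers move at their own pace and stop on an object; "squeeze" is the grip in N (left out, the last holds). Time passes only in rows, so rows that repeat a pose let the fingers close. It gives the time, the measured TCP pose, the force, the opening and the grip force at its end, in the units of the state.
- get_state(): the state, without advancing time (a new reading comes with each control period).
- capture(name): name is "scene" or "side" or "wrist"; returns a dict with "frame" (420x560x3 uint8, red, green, blue), "K" (3x3 intrinsics, pixels), "R" (3x3) and "t" (3): a world point X has camera coordinates R X + t; the wrist camera has in their place "T_tool_cam" (4x4, takes a point from camera to tool coordinates, whose origin is the TCP and whose axes are the flange's). Camera axes: x right, y down, z forward; pixel columns grow to the right and rows downward; lengths in m; the calibration is good to about 2 mm. A picture is of the moment at which its call begins: read the wrist's pose just before it. There is no depth.
- job_done(): hands the job in; it is judged then, once.
The state is a dict: "time_s": time; "q": joint angles; "joint_vel": joint speeds; "effort": joint torques, N m; "tool_pos": TCP position; "orientation": TCP orientation; "contact_force": force on the tool from outside, world axes, zero at the start; "ft_torque": the same for the moment, N m; "grip_width": opening from 0.0 (shut) to 1.0 (fully open); "gripper_force": force on a finger pad.
Only numpy, scipy, OpenCV 4.12 (cv2) and the standard library are available. Lean on these libraries where they do the work, as an engineer would, in place of code of your own. Each camera call takes 0.05 s, during which the arm holds its last target. There are 200 camera calls.

## Working session

There is one attempt and no reset: what is moved stays moved. The work goes in short steps, Python scripts to look and compute and a tool call to move; the robot and the scene stay as the last step left them, time stands still between calls to the robot, and variables do not carry over. Pictures are saved under pics/ and viewed, at most 13 in all, crops included, and the job is handed in when it is done.

Besides the shell and the picture viewer there is one more tool, called after "Request:" as a command line: name --argument value ..., lists and objects as JSON in quotes. play_rows: Moves the arm, as the interface text tells. Shifts and turns lie within -1 to 1; 1 stands for 0.1 m of shift or 0.5 rad of turn. Its arguments: {"type":"object","properties":{"motion":{"type":"array","items":{"type":"number"}},"squeeze":{"type":"number"}},"required":["motion"]}

```bash
mkdir -p pics
cat > h.py <<'E'
import numpy as np, cv2
from scipy.spatial.transform import Rotation as Ro
from plant import get_state, capture, job_done
def cam(n):
    s=get_state(); c=capture(n)
    if 'T_tool_cam' in c:
        T=np.eye(4); T[:3,:3]=Ro.from_rotvec(s['orientation']).as_matrix(); T[:3,3]=s['tool_pos']
        M=np.linalg.inv(T@np.array(c['T_tool_cam'])); c['R']=M[:3,:3]; c['t']=M[:3,3]
    c['R']=np.array(c['R']);c['t']=np.array(c['t']);c['K']=np.array(c['K'])
    return c
def onplane(c,px,z):
    px=np.atleast_2d(np.array(px,float)); d=np.c_[px,np.ones(len(px))]@np.linalg.inv(c['K']).T@c['R']
    o=-c['R'].T@c['t']; return o+d*((z-o[2])/d[:,2])[:,None]
def proj(c,X):
    p=(np.atleast_2d(X)@c['R'].T+c['t'])@c['K'].T; return p[:,:2]/p[:,2:]
E
python3 - <<'E'
from h import *
s=get_state(); print({k:np.round(v,3).tolist() for k,v in s.items()})
print(np.round(Ro.from_rotvec(s['orientation']).as_matrix(),3))
ims=[]
for n in['scene','side','wrist']:
    c=cam(n); cv2.imwrite(f'pics/{n}0.png',c['frame'][:,:,::-1]); np.savez(f'{n}0.npz',**{k:c[k] for k in['frame','K','R','t']})
    print(n,np.round(-c['R'].T@c['t'],3))
E
```

```text
{'time_s': 0.0, 'q': [-1.309, 0.707, -0.028, 1.485, 0.022, 0.951, -0.076], 'joint_vel': [-0.001, 0.0, -0.002, 0.001, 0.0, 0.0, 0.0], 'effort': [-0.0, -88.321, 1.235, -23.616, 0.017, 0.007, 0.0], 'tool_pos': [0.172, 0.548, 0.231], 'orientation': [-0.475, -3.105, 0.002], 'contact_force': [0.262, -0.01, 0.117], 'ft_torque': [-0.016, -0.035, 0.049], 'gripper_force': 0.0, 'grip_width': 0.994}
[[-0.954  0.299 -0.   ]
 [ 0.299  0.954 -0.001]
 [-0.    -0.001 -1.   ]]
scene [ 0.12  -0.762  0.61 ]
side [ 0.537 -1.112  0.724]
wrist [0.095 0.573 0.373]
```

View pics/scene0.png

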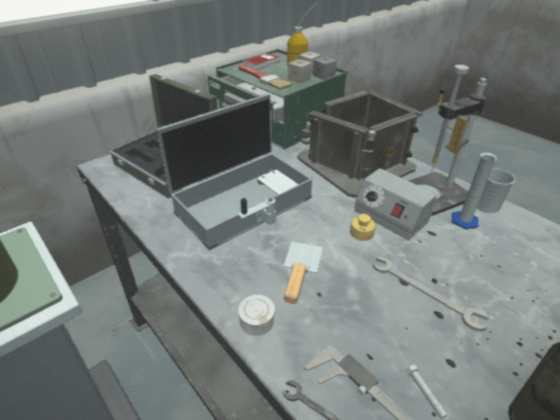

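View pics/side0.png

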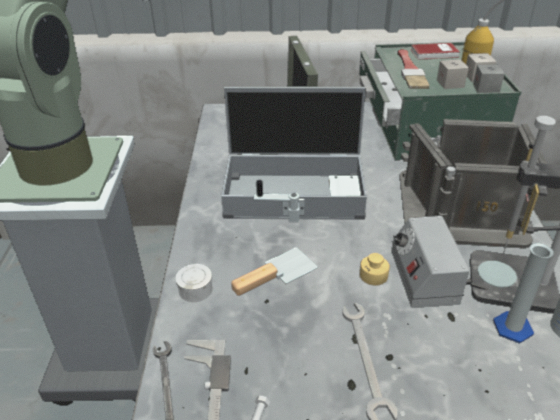

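The scene view shows the case at about (240,195), the scraper at (300,275), the tin at (257,312) and the weight at (363,228). In the side view the holder plate is at (345,186), at the case's right end. The clamp stud is at (260,188) and its post at (294,205), and the scraper runs from its butt at (234,285) to its blade at about (302,262).

Run:
```python
from h import *
for n in ['side','scene']:
    c=dict(np.load(n+'0.npz')); im=c['frame']; print(c['K'].round(1).tolist())
    hsv=cv2.cvtColor(im,cv2.COLOR_RGB2HSV)
    m=cv2.inRange(hsv,(5,90,90),(22,255,255)); 
    nn,l,st,ce=cv2.connectedComponentsWithStats(m)
    for i in range(1,nn):
        if st[i,4]>150: print(n,st[i],ce[i].round(1),onplane(c,ce[i],.012).round(3))
c=dict(np.load('side0.npz'))
print('scr',onplane(c,[[235,285],[275,270],[302,262]],.01).round(3).tolist())
print('case bottom front',onplane(c,[[222,218],[366,219]],0).round(4).tolist())
print('case top front',onplane(c,[[222,197],[366,197]],0.06).round(4).tolist())
print('tin',onplane(c,[[194,277]],.037).round(3),'weight',onplane(c,[[375,262]],.04).round(3))
print('stud',onplane(c,[[260,181]],.113).round(3),'post',onplane(c,[[294,196]],.08).round(3))
c=dict(np.load('scene0.npz'))
print('case bottom front',onplane(c,[[209,240],[310,193]],0).round(4).tolist())
print('scr',onplane(c,[[291,299],[304,245]],.01).round(3).tolist())
def crop(n,x0,y0,w,h,k):
    f=cv2.imread(f'pics/{n}0.png')[y0:y0+h,x0:x0+w]; return cv2.resize(f,None,fx=k,fy=k,interpolation=cv2.INTER_CUBIC)
a=crop('side',210,80,170,150,4.5);cv2.imwrite('pics/c1.png',a[:600])
```

```text
[[546.6, 0.0, 285.7], [0.0, 546.6, 208.4], [0.0, 0.0, 1.0]]
side [462  26  32  37 596] [478.8  41.2] [[1.249 0.773 0.012]]
side [361 257  28  27 406] [373.3 272.1] [[ 0.707 -0.381  0.012]]
side [233 275  26  16 166] [244.6 283.1] [[ 0.469 -0.404  0.012]]
[[397.3, 0.0, 273.0], [0.0, 397.3, 200.4], [0.0, 0.0, 1.0]]
scene [286 264  19  35 404] [294.9 281. ] [[ 0.489 -0.395  0.012]]
scr [[0.452, -0.406, 0.01], [0.525, -0.369, 0.01], [0.576, -0.348, 0.01]]
case bottom front [[0.4115, -0.1964, 0.0], [0.7177, -0.2079, 0.0]]
case top front [[0.4167, -0.2026, 0.06], [0.7124, -0.2107, 0.06]]
tin [[ 0.381 -0.411  0.037]] weight [[ 0.707 -0.384  0.04 ]]
stud [[ 0.497 -0.224  0.113]] post [[ 0.564 -0.231  0.08 ]]
case bottom front [[0.4327, -0.1757, 0.0], [0.7279, -0.1973, 0.0]]
scr [[0.455, -0.421, 0.01], [0.575, -0.332, 0.01]]
```

View pics/c1.png

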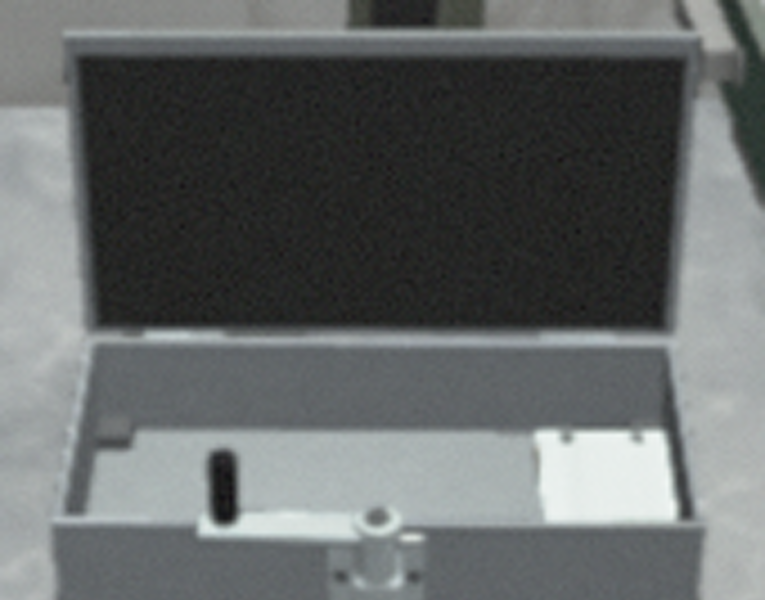

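The crop shows the lid upright with its dark inner face. The case's front rim runs (60,520)–(700,525), the post is at (378,515), the stud at (222,485), and the holder plate is at (605,475) on the right (world +x) end. Next I'll move over the scraper for a wrist view.

```bash
cat >> h.py <<'E'
def RH(h): return Ro.from_euler('z',h,degrees=True)*Ro.from_matrix(np.diag([1.,-1,-1]))
def plan(wps,g,cur=None,per=0.1,maxrow=.055,ang=8.,slow=0):
    """wps: (x,y,z,heading deg). prints calls in tool units"""
    if cur is None: s=get_state(); cur=(np.array(s['tool_pos']),Ro.from_rotvec(s['orientation']))
    p,R=cur
    for w in wps:
        tp=np.array(w[:3]);TR=w[3] if isinstance(w[3],Ro) else RH(w[3])
        while 1:
            d=R.inv().apply(tp-p); r=(R.inv()*TR).as_rotvec()
            k=max(np.abs(d).max()/.1,np.abs(r).max()/.5,1e-9)
            n=max(1,int(np.ceil(k-.02))); f=1/n
            a=np.clip(np.round(d*f/.1,2),-1,1); b=np.clip(np.round((Ro.from_rotvec(r*f)).as_rotvec()/.5,2),-1,1)
            rows=int(np.ceil(max(np.linalg.norm(a)*.1/maxrow,np.rad2deg(np.linalg.norm(b)*.5)/ang,1)))+slow
            p=p+R.apply(a*.1);R=R*Ro.from_rotvec(b*.5)
            print(a.tolist()+b.tolist()+[g],'x',rows,'->',p.round(3),end='\n')
            if n==1: break
    return p,R
E
python3 - <<'E'
from h import *
plan([(.22,.5,.38,146),(.45,.2,.40,95),(.50,-.1,.38,60),(.49,-.39,.27,30)],-1)
E
```

```text
[-0.3, -0.16, -0.75, -0.0, 0.0, 0.29, -1] x 2 -> [0.196 0.524 0.306]
[-0.32, -0.11, -0.74, -0.0, 0.0, 0.29, -1] x 2 -> [0.22  0.501 0.38 ]
[-0.9, -0.3, -0.05, -0.0, 0.0, 0.44, -1] x 2 -> [0.278 0.425 0.385]
[-0.94, -0.1, -0.05, -0.0, 0.0, 0.45, -1] x 2 -> [0.335 0.35  0.39 ]
[-0.94, 0.11, -0.05, -0.0, 0.0, 0.44, -1] x 2 -> [0.392 0.275 0.395]
[-0.89, 0.32, -0.05, -0.0, 0.0, 0.45, -1] x 2 -> [0.45 0.2  0.4 ]
[-0.76, 0.06, 0.05, -0.0, 0.0, 0.31, -1] x 2 -> [0.462 0.125 0.395]
[-0.74, 0.18, 0.05, 0.0, 0.0, 0.3, -1] x 2 -> [0.475 0.05  0.39 ]
[-0.7, 0.28, 0.05, 0.0, 0.0, 0.31, -1] x 2 -> [ 0.488 -0.025  0.385]
[-0.65, 0.39, 0.05, 0.0, 0.0, 0.3, -1] x 2 -> [ 0.5  -0.1   0.38]
[-0.86, 0.45, 0.37, 0.0, 0.0, 0.35, -1] x 2 -> [ 0.496 -0.197  0.343]
[-0.76, 0.6, 0.37, 0.0, 0.0, 0.35, -1] x 2 -> [ 0.493 -0.293  0.307]
[-0.65, 0.72, 0.37, 0.0, 0.0, 0.35, -1] x 2 -> [ 0.49 -0.39  0.27]
```

Request:
play_rows --motion '[-0.3,-0.16,-0.75,0,0,0.29,-1,-0.3,-0.16,-0.75,0,0,0.29,-1]'

```text
time_s: 0.4
tool_pos: [0.197, 0.5241, 0.3088]
orientation: [0.704, 3.061, 0.004]
contact_force: [-1.1, -0.1, 0.1]
grip_width: 1.004
gripper_force: 0.0
```

Request:
play_rows --motion '[-0.32,-0.11,-0.74,0,0,0.29,-1,-0.32,-0.11,-0.74,0,0,0.29,-1]'

```text
time_s: 0.65
tool_pos: [0.2211, 0.5001, 0.3831]
orientation: [0.924, 3.002, 0.005]
contact_force: [-0.7, 0.3, -0.5]
grip_width: 0.995
gripper_force: 0.0
```

Request:
play_rows --motion '[-0.9,-0.3,-0.05,0,0,0.44,-1,-0.9,-0.3,-0.05,0,0,0.44,-1]'

```text
time_s: 0.9
tool_pos: [0.2792, 0.4233, 0.3856]
orientation: [1.251, 2.881, 0.0]
contact_force: [0.2, 0.3, 1.0]
grip_width: 0.997
gripper_force: 0.0
```

Request:
play_rows --motion '[-0.94,-0.1,-0.05,0,0,0.45,-1,-0.94,-0.1,-0.05,0,0,0.45,-1]'

```text
time_s: 1.15
tool_pos: [0.3365, 0.3478, 0.3906]
orientation: [1.567, 2.722, -0.0]
contact_force: [0.6, 1.0, 0.0]
grip_width: 1.002
gripper_force: 0.0
```

Request:
play_rows --motion '[-0.94,0.11,-0.05,0,0,0.44,-1,-0.94,0.11,-0.05,0,0,0.44,-1]'

```text
time_s: 1.4
tool_pos: [0.3935, 0.2723, 0.3955]
orientation: [1.856, 2.533, -0.0]
contact_force: [0.5, 1.1, -0.3]
grip_width: 1.0
gripper_force: 0.0
```

Request:
play_rows --motion '[-0.89,0.32,-0.05,0,0,0.45,-1,-0.89,0.32,-0.05,0,0,0.45,-1]'

```text
time_s: 1.65
tool_pos: [0.4512, 0.1974, 0.4004]
orientation: [2.129, 2.309, -0.001]
contact_force: [-0.1, -0.2, -0.5]
grip_width: 0.996
gripper_force: 0.0
```

Request:
play_rows --motion '[-0.76,0.06,0.05,0,0,0.31,-1,-0.76,0.06,0.05,0,0,0.31,-1]'

```text
time_s: 1.9
tool_pos: [0.4628, 0.1213, 0.3953]
orientation: [2.302, 2.136, -0.001]
contact_force: [-0.3, 1.5, 0.1]
grip_width: 1.004
gripper_force: 0.0
```

Request:
play_rows --motion '[-0.74,0.18,0.05,0,0,0.3,-1,-0.74,0.18,0.05,0,0,0.3,-1]'

```text
time_s: 2.15
tool_pos: [0.4755, 0.0468, 0.3903]
orientation: [2.454, 1.96, -0.001]
contact_force: [-0.7, 0.9, -0.2]
grip_width: 1.001
gripper_force: 0.0
```

Request:
play_rows --motion '[-0.7,0.28,0.05,0,0,0.31,-1,-0.7,0.28,0.05,0,0,0.31,-1]'

```text
time_s: 2.4
tool_pos: [0.4876, -0.0273, 0.3851]
orientation: [2.598, 1.765, -0.001]
contact_force: [-1.2, 0.9, 0.4]
grip_width: 1.0
gripper_force: 0.0
```

Request:
play_rows --motion '[-0.65,0.39,0.05,0,0,0.3,-1,-0.65,0.39,0.05,0,0,0.3,-1]'

```text
time_s: 2.65
tool_pos: [0.5003, -0.1018, 0.3799]
orientation: [2.722, 1.567, -0.002]
contact_force: [0.3, 1.3, 0.5]
grip_width: 1.0
gripper_force: 0.0
```

Run:
```python
from h import *
c=cam('wrist'); cv2.imwrite('pics/w1.png',c['frame'][:,:,::-1]); np.savez('w1.npz',**{k:c[k] for k in['frame','K','R','t']})
print(c['K'].round(1).tolist(),-c['R'].T@c['t'])
```

```text
[[317.0, 0.0, 275.7], [0.0, 317.0, 208.2], [0.0, 0.0, 1.0]] [ 0.54255849 -0.03057095  0.52160578]
```

Request:
play_rows --motion '[-0.86,0.45,0.37,0,0,0.35,-1,-0.86,0.45,0.37,0,0,0.35,-1]'

```text
time_s: 2.95
tool_pos: [0.4964, -0.1966, 0.3425]
orientation: [-2.846, -1.328, 0.0]
contact_force: [0.7, -0.1, 0.9]
grip_width: 1.0
gripper_force: 0.0
```

Request:
play_rows --motion '[-0.76,0.6,0.37,0,0,0.35,-1,-0.76,0.6,0.37,0,0,0.35,-1]'

```text
time_s: 3.2
tool_pos: [0.4937, -0.2937, 0.3053]
orientation: [-2.952, -1.073, 0.0]
contact_force: [0.5, 1.2, 0.7]
grip_width: 1.0
gripper_force: 0.0
```

Request:
play_rows --motion '[-0.65,0.72,0.37,0,0,0.35,-1,-0.65,0.72,0.37,0,0,0.35,-1,-0.65,0.72,0.37,0,0,0.35,-1]'

```text
time_s: 3.58
tool_pos: [0.4895, -0.3908, 0.2677]
orientation: [-3.033, -0.811, 0.002]
contact_force: [-0.3, 0.2, 1.3]
grip_width: 1.002
gripper_force: 0.0
```

Run:
```python
from h import *
c=cam('wrist'); cv2.imwrite('pics/w2.png',c['frame'][:,:,::-1]); np.savez('w2.npz',**{k:c[k] for k in['frame','K','R','t']})
a=cv2.imread('pics/w1.png'); b=cv2.imread('pics/w2.png')
cv2.imwrite('pics/w12.png',cv2.resize(np.hstack([a,b]),(800,300)))
```

```text
(no output)
```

View pics/w12.png

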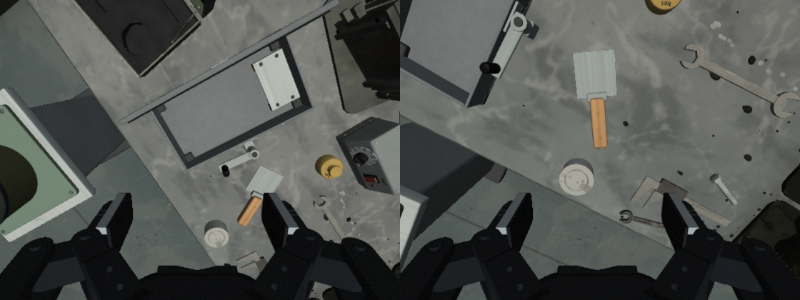

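The left picture (from above the case) shows the holder plate at about (276,80), the stud at (226,171) and the clamp pivot at (252,151). The right picture shows the scraper with its handle at (598,122) and blade at (596,75).

```bash
cat >> h.py <<'E'
def big(m,near=None):
    n,l,st,ce=cv2.connectedComponentsWithStats(m)
    i=1+np.argmax(st[1:,4]) if near is None else l[near[1],near[0]]
    ct,_=cv2.findContours((l==i).astype(np.uint8),cv2.RETR_EXTERNAL,cv2.CHAIN_APPROX_NONE)
    return max(ct,key=len)[:,0].astype(float)
def rectw(c,ct,z):
    w=onplane(c,ct,z)[:,:2]; (cx,cy),(a,b),an=cv2.minAreaRect((w*1000).astype(np.float32))
    return round(cx,1),round(cy,1),round(a,1),round(b,1),round(an,2)
E
python3 - <<'E'
from h import *
c=dict(np.load('w1.npz')); hsv=cv2.cvtColor(c['frame'],cv2.COLOR_RGB2HSV)
print('plate px',hsv[112,386],'floor',hsv[160,290])
m=cv2.inRange(hsv,(0,0,150),(180,50,255)); ct=big(m,(386,112)); print('plate',rectw(c,ct,.021),len(ct))
o=cv2.inRange(hsv,(5,90,90),(22,255,255)); print('handle w1',rectw(c,big(o,(350,295)),.02))
d=dict(np.load('w2.npz')); hsv=cv2.cvtColor(d['frame'],cv2.COLOR_RGB2HSV)
o=cv2.inRange(hsv,(5,90,90),(22,255,255)); ct=big(o,(277,170)); print('handle w2',rectw(d,ct,.024),rectw(d,ct,.012))
print('blade px',hsv[105,275],'table',hsv[105,320],hsv[105,230])
for lo in (130,140,150):
  m=cv2.inRange(hsv,(0,0,lo),(180,60,255)); ct=big(m,(275,105)); print('blade',lo,rectw(d,ct,.003))
# view zooms
a=cv2.resize(c['frame'][60:260,150:460],None,fx=2.5,fy=2.5,interpolation=cv2.INTER_CUBIC); cv2.imwrite('pics/z1.png',a[:,:,::-1])
E
```

```text
plate px [ 47  10 184] floor [ 60   4 125]
plate (679.2, -129.6, 108.8, 63.7, 88.03) 207
handle w1 (489.2, -392.8, 90.5, 25.2, 34.46)
handle w2 (489.0, -394.0, 87.9, 24.6, 34.49) (486.8, -395.4, 90.6, 25.3, 34.49)
blade px [ 60   8 156] table [ 36  11 120] [ 40   7 103]
blade 130 (561.1, -346.7, 100.6, 73.5, 34.48)
blade 140 (558.0, -346.9, 90.7, 69.9, 34.45)
blade 150 (554.0, -349.1, 79.4, 69.1, 34.45)
```

View pics/z1.png

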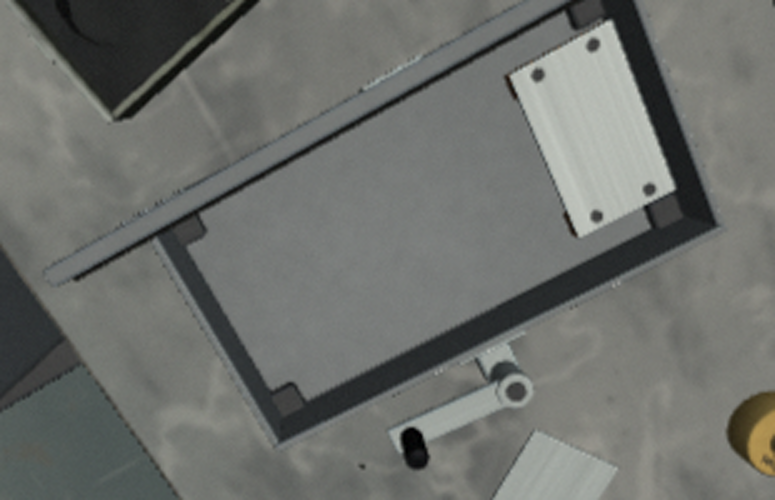

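The zoom shows the case clearly: near-right rim corner at (718,226), near-left at (280,443), plate corners well resolved, arm from the pivot (515,388) to the stud (413,440). The measurements agree: case origin ≈ (0.567,-0.126) with yaw 88.0°, scraper origin ≈ (0.489,-0.394) with heading 34.5°. I'll grasp now.

```bash
cat >> h.py <<'E'
YAW=88.03; CO=np.array([.5668,-.1257,0])
def C(x,y,z): return CO+Ro.from_euler('z',YAW,degrees=True).apply(np.array([x,y,z])/1000.)
def toC(X): return Ro.from_euler('z',YAW,degrees=True).inv().apply(np.array(X)-CO)*1000
E
python3 - <<'E'
from h import *
c=dict(np.load('w1.npz'))
for p,z in [((718,226),60),((280,443),60),((515,388),85),((413,433),113)]:
    print(p,toC(onplane(c,[p[0]/2.5+150,p[1]/2.5+60],z/1000)[0]).round(1))
cur=plan([(.5055,-.3827,.12,34.5),(.5055,-.3827,.005,34.5)],-1,slow=1)
print('---')
cur=plan([(.5055,-.3827,.16,34.5),(*C(0,40,160),-1.97),(*C(0,40,60),-1.97)],.6,cur)
E
```

```text
(718, 226) [ -75.3 -145.9   60. ]
(280, 443) [-75.8 143.9  60. ]
(515, 388) [-100.7   -0.8   85. ]
(413, 433) [-86.  62. 113.]
[0.08, 0.01, 0.74, -0.0, -0.0, -0.08, -1] x 3 -> [ 0.498 -0.386  0.195]
[0.08, 0.01, 0.75, -0.0, -0.0, -0.08, -1] x 3 -> [ 0.505 -0.383  0.12 ]
[0.0, 0.0, 0.57, -0.0, -0.0, 0.0, -1] x 3 -> [ 0.505 -0.383  0.063]
[0.0, 0.0, 0.58, -0.0, -0.0, 0.0, -1] x 3 -> [ 0.505 -0.382  0.005]
---
[0.0, 0.0, -0.78, -0.0, -0.0, 0.0, 0.6] x 2 -> [ 0.505 -0.383  0.083]
[0.0, 0.0, -0.77, -0.0, -0.0, 0.0, 0.6] x 2 -> [ 0.505 -0.383  0.16 ]
[0.82, -1.0, -0.0, -0.0, 0.0, 0.64, 0.6] x 3 -> [ 0.516 -0.254  0.16 ]
[0.24, -0.61, -0.0, -0.0, 0.0, 0.32, 0.6] x 2 -> [ 0.522 -0.189  0.16 ]
[0.13, -0.63, -0.0, -0.0, 0.0, 0.32, 0.6] x 2 -> [ 0.527 -0.124  0.16 ]
[0.0, 0.0, 1.0, -0.0, 0.0, -0.0, 0.6] x 2 -> [ 0.527 -0.124  0.06 ]
```

Request:
play_rows --motion '[0.08,0.01,0.74,0,0,-0.08,-1,0.08,0.01,0.74,0,0,-0.08,-1]'

```text
time_s: 3.88
tool_pos: [0.498, -0.384, 0.1933]
orientation: [-3.013, -0.876, 0.002]
contact_force: [0.0, 0.8, 0.8]
grip_width: 0.998
gripper_force: 0.0
```

Request:
play_rows --motion '[0.08,0.01,0.75,0,0,-0.08,-1,0.08,0.01,0.75,0,0,-0.08,-1]'

```text
time_s: 4.12
tool_pos: [0.5049, -0.382, 0.1193]
orientation: [-2.997, -0.933, 0.002]
contact_force: [-0.6, -0.3, 0.8]
grip_width: 1.0
gripper_force: 0.0
```

Request:
play_rows --motion '[0,0,0.57,0,0,0,-1,0,0,0.57,0,0,0,-1,0,0,0.57,0,0,0,-1]'

```text
time_s: 4.5
tool_pos: [0.5056, -0.3845, 0.0666]
orientation: [2.998, 0.932, 0.002]
contact_force: [-0.4, 0.1, 0.3]
grip_width: 1.001
gripper_force: 0.0
```

Request:
play_rows --motion '[0,0,0.3,0,0,0,-1,0,0,0.5,0,0,0,-1,0,0,0.58,0,0,0,-1,0,0,0.58,0,0,0,-1]'

```text
time_s: 5.0
tool_pos: [0.5047, -0.3839, 0.0058]
orientation: [3.0, 0.932, 0.0]
contact_force: [-0.0, -0.0, 1.1]
grip_width: 0.999
gripper_force: 0.0
```

Request:
play_rows --motion '[0,0,0,0,0,0,1,0,0,0,0,0,0,1,0,0,0,0,0,0,1,0,0,0,0,0,0,1,0,0,0,0,0,0,1]' --squeeze 60

```text
time_s: 5.62
tool_pos: [0.5048, -0.3839, 0.0058]
orientation: [2.999, 0.932, 0.0]
contact_force: [-0.2, 0.4, 6.2]
grip_width: 0.29
gripper_force: 60.2
```

Request:
play_rows --motion '[0,0,-0.3,0,0,0,1,0,0,-0.78,0,0,0,1]'

```text
time_s: 5.88
tool_pos: [0.504, -0.3832, 0.0832]
orientation: [-2.998, -0.932, 0.002]
contact_force: [0.2, -0.5, -1.7]
grip_width: 0.291
gripper_force: 59.4
```

Request:
play_rows --motion '[0,0,-0.77,0,0,0,1,0,0,-0.77,0,0,0,1]'

```text
time_s: 6.12
tool_pos: [0.5053, -0.3845, 0.164]
orientation: [2.996, 0.931, 0.004]
contact_force: [-1.0, 0.3, -1.7]
grip_width: 0.284
gripper_force: 59.6
```

Request:
play_rows --motion '[0.82,-1.0,0,0,0,0.64,1,0.82,-1.0,0,0,0,0.64,1,0.82,-1.0,0,0,0,0.64,1]'

```text
time_s: 6.5
tool_pos: [0.5165, -0.2497, 0.1595]
orientation: [-3.107, -0.448, 0.001]
contact_force: [0.1, -1.6, -1.7]
grip_width: 0.286
gripper_force: 59.7
```

Request:
play_rows --motion '[0.24,-0.61,0,0,0,0.32,1,0.24,-0.61,0,0,0,0.32,1]'

```text
time_s: 6.75
tool_pos: [0.5222, -0.1852, 0.1594]
orientation: [-3.133, -0.198, 0.002]
contact_force: [1.4, -0.9, -1.7]
grip_width: 0.288
gripper_force: 59.9
```

Request:
play_rows --motion '[0.13,-0.63,0,0,0,0.32,1,0.13,-0.63,0,0,0,0.32,1,0.13,-0.63,0,0,0,0.32,1,0.13,-0.63,0,0,0,0.32,1]'

```text
time_s: 7.25
tool_pos: [0.5264, -0.1268, 0.1603]
orientation: [3.14, -0.06, -0.0]
contact_force: [-0.4, 0.4, -2.0]
grip_width: 0.291
gripper_force: 60.0
```

Run:
```python
from h import *
s=get_state(); print(s['q'],s['tool_pos'],toC(s['tool_pos']).round(1), Ro.from_rotvec(s['orientation']).as_matrix()[:,0].round(3))
c=cam('wrist'); cv2.imwrite('pics/w3.png',c['frame'][:,:,::-1]); np.savez('w3.npz',**{k:c[k] for k in['frame','K','R','t']})
hsv=cv2.cvtColor(c['frame'],cv2.COLOR_RGB2HSV)
p=proj(c,[C(0,-112,21)]).round().astype(int)[0]; print(p,hsv[p[1],p[0]])
m=cv2.inRange(hsv,(0,0,150),(180,50,255)); print('plate',rectw(c,big(m,tuple(p)),.021))
```

```text
[-0.17074322  0.86632845  0.71273791  1.7110196  -0.72583786  0.84785642
 -0.73842392] [ 0.52640798 -0.12684487  0.16026338] [ -2.5  40.3 160.3] [ 0.999 -0.038 -0.   ]
[272   6] [ 48   5 234]
plate (566.5, -126.4, 141.4, 232.6, 88.03)
```

View pics/w3.png

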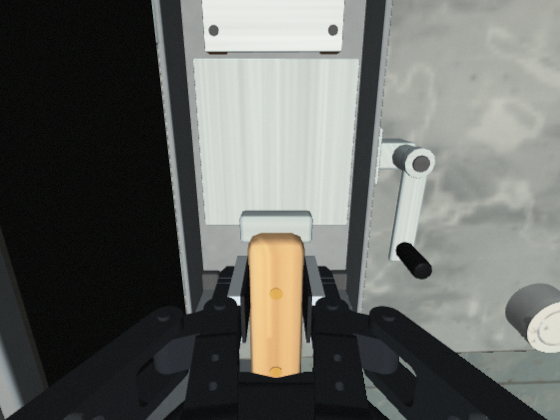

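The wrist view shows the held blade, front corners at (194,58) and (359,58), rear corners at (205,225) and (349,225). The plate's mouth edge runs (203,52)–(342,52). I'll check the blade's pose in the hand with rays.

Run:
```python
from h import *
c=dict(np.load('w3.npz')); print(c['R'].round(3).tolist())
for z in (.15,.157,.164):
    w=[toC(p).round(1).tolist()[:2] for p in onplane(c,[[194,58],[359,58],[349,225],[205,225]],z)]; print(z,w)
print([toC(p).round(1).tolist() for p in onplane(c,[[203,52],[342,52]],.021)])
hsv=cv2.cvtColor(c['frame'],cv2.COLOR_RGB2HSV)
m=cv2.inRange(hsv,(0,0,170),(180,50,255)); m[54:]=0; print('plate',rectw(c,big(m,(272,30)),.021))
```

```text
[[-0.037, -0.999, 0.0], [-0.947, 0.035, 0.321], [-0.32, 0.011, -0.947]]
0.15 [[32.9, -60.5], [-39.1, -60.4], [-40.3, 18.0], [33.9, 17.8]]
0.157 [[31.3, -59.7], [-37.4, -59.5], [-38.6, 15.2], [32.2, 15.0]]
0.164 [[29.6, -58.9], [-35.7, -58.7], [-36.9, 12.4], [30.5, 12.2]]
[[55.5, -80.0, 21.0], [-56.0, -79.7, 21.0]]
plate (665.3, -129.9, 109.9, 34.6, 87.9)
```

The blade is level and straight, centred 2.8 mm toward −x of the slot centre. I'll correct that, lower it and look before inserting.

Request:
play_rows --motion '[0,-0.03,0.5,0,0,0,1,0,-0.03,1,0,0,0,1,0,-0.03,1,0,0,0,1]'

```text
time_s: 7.68
tool_pos: [0.5253, -0.123, 0.0585]
orientation: [-3.14, 0.06, 0.007]
contact_force: [0.3, -0.3, 0.4]
grip_width: 0.29
gripper_force: 59.9
```

Request:
play_rows --motion '[0,0,0.25,0,0,0,1,0,0,0.4,0,0,0,1,0,0,0.47,0,0,0,1,0,0,0.47,0,0,0,1]'

```text
time_s: 8.18
tool_pos: [0.527, -0.1226, 0.0138]
orientation: [3.141, -0.059, 0.001]
contact_force: [-0.1, -0.4, -1.1]
grip_width: 0.288
gripper_force: 60.1
```

Run:
```python
from h import *
s=get_state(); print(s['q'].round(2),toC(s['tool_pos']).round(1), Ro.from_rotvec(s['orientation']).as_matrix()[:,0].round(3),s['contact_force'])
c=cam('wrist'); cv2.imwrite('pics/w4.png',c['frame'][:,:,::-1]); np.savez('w4.npz',**{k:c[k] for k in['frame','K','R','t']})
```

```text
[-0.08  1.07  0.49  1.79 -0.94  0.54 -0.56] [ 1.7 39.9 13.8] [ 0.999 -0.037  0.   ] [-0.06655027 -0.37957356 -1.12224337]
```

View pics/w4.png

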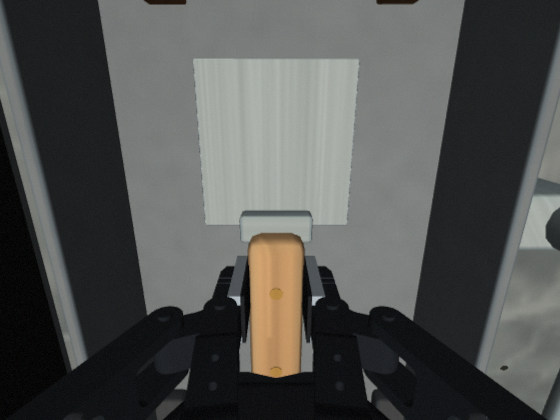

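The blade's front corners are at (194,58) and (359,58). The rail feet show at the top, x 145–187 and 377–418 near row 4.

Run:
```python
from h import *
c=dict(np.load('w4.npz'))
print([toC(p).round(1).tolist() for p in onplane(c,[[146,4],[187,4],[377,4],[418,4]],.005)])
print([toC(p).round(1).tolist() for p in onplane(c,[[194,58],[359,58],[349,225],[205,225]],.0115)])
hsv=cv2.cvtColor(c['frame'],cv2.COLOR_RGB2HSV)
m=cv2.inRange(hsv,(0,90,30),(20,255,255)); 
for r in range(0,5): 
    x=np.where(m[r])[0]; print(r,x.min() if len(x) else 0,x.max() if len(x) else 0,len(x), x[np.where(np.diff(x)>20)[0]],x[np.where(np.diff(x)>20)[0]+1])
```

```text
[[55.0, -81.0, 5.0], [38.1, -81.0, 5.0], [-40.2, -80.9, 5.0], [-57.1, -80.8, 5.0]]
[[35.4, -60.0, 11.5], [-32.9, -59.9, 11.5], [-34.1, 14.4, 11.5], [36.2, 14.3, 11.5]]
0 145 416 74 [185] [377]
1 147 415 73 [185] [377]
2 148 413 70 [185] [379]
3 150 381 38 [184] [379]
4 0 0 0 [] []
```

Blade is 2 mm toward +x of the slot's centre; correct and slide in.

Request:
play_rows --motion '[0,0.02,0,0,0,0,1,0.15,0.02,0,0,0,0,1,0.3,0.02,0,0,0,0,1,0.45,0.02,0,0,0,0,1,0.45,0.02,0,0,0,0,1]'

```text
time_s: 8.85
tool_pos: [0.5721, -0.1262, 0.0135]
orientation: [3.141, -0.057, 0.001]
contact_force: [-1.3, 0.4, -1.4]
grip_width: 0.289
gripper_force: 60.1
```

Request:
play_rows --motion '[0.15,0,0,0,0,0,1,0.28,0,0,0,0,0,1,0.36,0,0,0,0,0,1,0.36,0,0,0,0,0,1]'

```text
time_s: 9.35
tool_pos: [0.6074, -0.1275, 0.0133]
orientation: [3.141, -0.058, -0.0]
contact_force: [-0.5, -0.2, -2.2]
grip_width: 0.288
gripper_force: 60.1
```

Request:
play_rows --motion '[0.01,0,0.01,0,0,0,1,0.02,0,0.02,0,0,0,1,0.03,0,0.02,0,0,0,1,0.04,0,0.02,0,0,0,1,0.04,0,0.02,0,0,0,1]'

```text
time_s: 9.98
tool_pos: [0.6117, -0.1276, 0.0113]
orientation: [3.141, -0.058, 0.0]
contact_force: [-0.3, -0.2, -0.9]
grip_width: 0.292
gripper_force: 60.1
```

Run:
```python
from h import *
s=get_state(); print(s['tool_pos'],toC(s['tool_pos']).round(1),s['contact_force'])
```

```text
[ 0.61165618 -0.12759755  0.01132577] [ -0.4 -44.9  11.3] [-0.3128264  -0.17766622 -0.87710147]
```

Request:
play_rows --motion '[0.01,0,0,0,0,0,1,0.02,0,0,0,0,0,1,0.02,0,0,0,0,0,1]'

```text
time_s: 10.35
tool_pos: [0.6127, -0.1278, 0.0111]
orientation: [-3.141, 0.059, 0.003]
contact_force: [-6.5, -0.2, 0.5]
grip_width: 0.286
gripper_force: 60.4
```

Request:
play_rows --motion '[0.01,0,0,0,0,0,1,0.02,0,0,0,0,0,1,0.02,0,0,0,0,0,1]'

```text
time_s: 10.72
tool_pos: [0.6128, -0.1278, 0.0109]
orientation: [-3.14, 0.06, 0.01]
contact_force: [-22.5, 1.5, 9.5]
grip_width: 0.289
gripper_force: 61.5
```

Request:
play_rows --motion '[-0.02,0,0,0,0,0,1,-0.025,0,0,0,0,0,1,-0.025,0,0,0,0,0,-0.2,-0.025,0,0,0,0,0,-0.4,-0.025,0,0,0,0,0,-0.4]'

```text
time_s: 11.35
tool_pos: [0.6134, -0.1276, 0.0114]
orientation: [3.141, -0.058, 0.001]
contact_force: [0.5, 0.5, 0.3]
grip_width: 0.696
gripper_force: 0.0
```

Request:
play_rows --motion '[0,0,0,0,0,0,-0.4,0,0,-0.15,0,0,0,-0.4,0,0,-0.5,0,0,0,-0.4,0,0,-1,0,0,0,-0.4]'

```text
time_s: 11.85
tool_pos: [0.6127, -0.1277, 0.1128]
orientation: [3.141, -0.059, -0.002]
contact_force: [1.6, 0.2, 1.1]
grip_width: 0.701
gripper_force: 0.0
```

Request:
play_rows --motion '[-0.5,0,-1,0,0,0,-0.4,-0.5,0,-1,0,0,0,-0.4,-0.5,0,-1,0,0,0,-0.4]'

```text
time_s: 12.22
tool_pos: [0.5631, -0.1264, 0.2155]
orientation: [3.14, -0.06, 0.008]
contact_force: [0.7, 0.9, -0.2]
grip_width: 0.703
gripper_force: 0.0
```

Run:
```python
from h import *
s=get_state(); print(s['tool_pos'],s['q'].round(2),s['contact_force'])
c=cam('wrist'); cv2.imwrite('pics/w5.png',c['frame'][:,:,::-1]); np.savez('w5.npz',**{k:c[k] for k in['frame','K','R','t']})
```

```text
[ 0.5630624  -0.12635943  0.2154652 ] [-0.19  0.85  0.78  1.52 -0.66  1.05 -0.85] [ 0.74007901  0.85611047 -0.24040152]
```

View pics/w5.png

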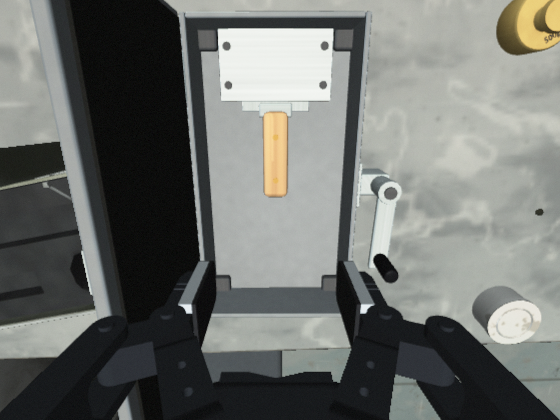

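Seated: the handle's orange runs (275,110)–(275,196), the ferrule is at the plate's mouth and the blade is inside. The lid's free edge runs along the left, from about (60,0) to (115,390). Now the lid angle from that edge, and the path for closing it.

Run:
```python
from h import *
from scipy.optimize import brentq
c=dict(np.load('w5.npz')); g=cv2.cvtColor(c['frame'],cv2.COLOR_RGB2GRAY)
for v in (150,): print(v,g[v,50:110:2].tolist())
for v in (100,150,200,250,300):
    r=cv2.GaussianBlur(g[v:v+1].astype(float),(3,1),0)[0]; d=np.diff(r); u=60+np.argmin(d[60:115])+.5
    def f(t):
        z=60.5+164*np.sin(t); p=toC(onplane(c,[u,v],z/1000)[0]); return p[0]-(80-164*np.cos(t))
    ts=np.linspace(1.3,1.95,14); print(v,u,[round(f(t),1) for t in ts[::4]])
    for a,b in zip(ts,ts[1:]):
        if f(a)*f(b)<0: t=brentq(f,a,b); print('  theta',round(t,3),toC(onplane(c,[u,v],(60.5+164*np.sin(t))/1000)[0]).round(1))
```

```text
150 [30, 31, 30, 31, 29, 30, 151, 170, 172, 170, 171, 171, 164, 143, 106, 56, 45, 47, 45, 48, 46, 39, 37, 23, 12, 16, 10, 14, 14, 9]
100 68.5 [np.float64(49.0), np.float64(13.3), np.float64(-18.9), np.float64(-46.2)]
  theta 1.579 [ 81.4 -79.8 224.5]
150 78.5 [np.float64(48.9), np.float64(13.2), np.float64(-18.9), np.float64(-46.2)]
  theta 1.579 [ 81.4 -60.1 224.5]
200 88.5 [np.float64(48.9), np.float64(13.2), np.float64(-19.0), np.float64(-46.3)]
  theta 1.579 [ 81.3 -38.3 224.5]
250 98.5 [np.float64(48.8), np.float64(13.1), np.float64(-19.0), np.float64(-46.3)]
  theta 1.578 [ 81.3 -14.1 224.5]
300 107.5 [np.float64(49.2), np.float64(13.5), np.float64(-18.6), np.float64(-45.9)]
  theta 1.581 [ 81.7  12.9 224.5]
```

Lid angle ≈ 1.58 rad, with its outer face at case x ≈ 90 mm. I'll go over the lid, shut the fingers, and come down behind it.

Run:
```python
from h import *
c=dict(np.load('w1.npz')); print('dark box corner',toC(onplane(c,[115/2.5+150,118/2.5+60],.05)[0]).round(0))
H=-1.97;y=-20
cur=plan([(*C(40,y,310),H),(*C(135,y,310),H),(*C(135,y,185),H)],1)
print('--- push')
r=125;w=10
pts=[(110,185)]+[(80-r*np.cos(t)+8*np.sin(t)+w,60.5+r*np.sin(t)+8*np.cos(t)) for t in np.deg2rad([90,75,60,45,30,15,5])]
cur=plan([(*C(x,y,z),H) for x,z in pts],1,cur,maxrow=.016)
```

```text
dark box corner [140. 132.  50.]
[0.24, -0.4, -0.97, -0.0, -0.01, -0.01, 1] x 2 -> [ 0.589 -0.087  0.31 ]
[-0.0, -0.95, 0.0, -0.0, 0.0, 0.0, 1] x 2 -> [0.592 0.008 0.31 ]
[0.0, -0.0, 0.63, -0.0, 0.0, 0.0, 1] x 2 -> [0.591 0.008 0.247]
[0.0, -0.0, 0.62, -0.0, 0.0, 0.0, 1] x 2 -> [0.591 0.008 0.185]
--- push
[0.0, 0.25, 0.0, -0.0, 0.0, 0.0, 1] x 2 -> [ 0.591 -0.017  0.185]
[0.0, 0.12, -0.0, -0.0, 0.0, 0.0, 1] x 1 -> [ 0.59  -0.029  0.185]
[-0.0, 0.32, 0.02, -0.0, 0.0, 0.0, 1] x 3 -> [ 0.589 -0.061  0.183]
[-0.0, 0.31, 0.11, -0.0, 0.0, 0.0, 1] x 3 -> [ 0.588 -0.092  0.172]
[-0.0, 0.27, 0.18, -0.0, 0.0, 0.0, 1] x 3 -> [ 0.587 -0.119  0.154]
[-0.0, 0.22, 0.25, -0.0, 0.0, 0.0, 1] x 3 -> [ 0.586 -0.141  0.129]
[-0.0, 0.14, 0.29, -0.0, 0.0, 0.0, 1] x 3 -> [ 0.586 -0.155  0.1  ]
[-0.0, 0.06, 0.21, -0.0, 0.0, 0.0, 1] x 2 -> [ 0.586 -0.161  0.079]
```

Request:
play_rows --motion '[0.24,-0.2,-0.97,0,-0.01,-0.01,1,0.24,-0.4,-0.97,0,-0.01,-0.01,1,0.24,-0.4,-0.97,0,-0.01,-0.01,1]' --squeeze 20

```text
time_s: 12.65
tool_pos: [0.5899, -0.0851, 0.3097]
orientation: [3.141, -0.046, -0.004]
contact_force: [-0.0, -0.5, -1.0]
grip_width: 0.064
gripper_force: 0.0
```

Request:
play_rows --motion '[0,-0.95,0,0,0,0,1,0,-0.95,0,0,0,0,1,0,-0.95,0,0,0,0,1]'

```text
time_s: 13.02
tool_pos: [0.5915, 0.0105, 0.3069]
orientation: [-3.141, 0.046, 0.011]
contact_force: [0.1, -1.1, -1.3]
grip_width: -0.001
gripper_force: 0.0
```

Request:
play_rows --motion '[0,0,0.63,0,0,0,1,0,0,0.63,0,0,0,1]'

```text
time_s: 13.28
tool_pos: [0.5898, 0.0078, 0.2423]
orientation: [3.141, -0.053, -0.018]
contact_force: [0.6, 0.7, 0.6]
grip_width: -0.001
gripper_force: 0.0
```

Request:
play_rows --motion '[0,0,0.4,0,0,0,1,0,0,0.62,0,0,0,1,0,0,0.62,0,0,0,1]'

```text
time_s: 13.65
tool_pos: [0.5912, 0.0076, 0.184]
orientation: [3.141, -0.052, -0.009]
contact_force: [-0.3, -0.1, -0.1]
grip_width: -0.002
gripper_force: 0.0
```

Request:
play_rows --motion '[0,0.12,0,0,0,0,1,0,0.25,0,0,0,0,1,0,0.25,0,0,0,0,1]'

```text
time_s: 14.02
tool_pos: [0.5905, -0.0184, 0.1842]
orientation: [3.141, -0.054, -0.006]
contact_force: [0.3, -0.4, -0.2]
grip_width: -0.0
gripper_force: 0.0
```

Request:
play_rows --motion '[0,0.06,0,0,0,0,1,0,0.12,0,0,0,0,1]'

```text
time_s: 14.28
tool_pos: [0.5901, -0.0287, 0.1838]
orientation: [-3.141, 0.05, 0.007]
contact_force: [-1.5, 3.4, 6.8]
grip_width: 0.001
gripper_force: 3.7
```

Request:
play_rows --motion '[0,0.11,0.01,0,0,0,1,0,0.22,0.01,0,0,0,1,0,0.32,0.02,0,0,0,1]'

```text
time_s: 14.65
tool_pos: [0.5889, -0.0607, 0.1813]
orientation: [-3.141, 0.05, 0.008]
contact_force: [0.2, 2.4, -0.6]
grip_width: 0.001
gripper_force: 1.1
```

Pushing force is about 2.4 N, as expected from the hinge. Continuing the arc.

Request:
play_rows --motion '[0,0.1,0.03,0,0,0,1,0,0.2,0.07,0,0,0,1,0,0.31,0.11,0,0,0,1]'

```text
time_s: 15.02
tool_pos: [0.5877, -0.0922, 0.1699]
orientation: [-3.141, 0.05, 0.008]
contact_force: [0.3, 3.2, -0.9]
grip_width: -0.0
gripper_force: 1.0
```

Request:
play_rows --motion '[0,0.09,0.06,0,0,0,1,0,0.18,0.12,0,0,0,1,0,0.27,0.18,0,0,0,1]'

```text
time_s: 15.4
tool_pos: [0.5868, -0.1191, 0.1518]
orientation: [-3.141, 0.05, 0.008]
contact_force: [0.7, 1.6, 0.1]
grip_width: -0.001
gripper_force: 0.8
```

Request:
play_rows --motion '[0,0.08,0.08,0,0,0,1,0,0.15,0.16,0,0,0,1,0,0.22,0.25,0,0,0,1]'

```text
time_s: 15.78
tool_pos: [0.586, -0.1411, 0.1267]
orientation: [3.141, -0.051, -0.008]
contact_force: [0.2, 0.7, 0.4]
grip_width: -0.001
gripper_force: 0.7
```

Request:
play_rows --motion '[0,0.05,0.09,0,0,0,1,0,0.1,0.19,0,0,0,1,0,0.14,0.29,0,0,0,1]'

```text
time_s: 16.15
tool_pos: [0.5854, -0.1549, 0.0976]
orientation: [-3.141, 0.051, 0.008]
contact_force: [1.0, 0.3, 1.2]
grip_width: 0.0
gripper_force: 0.6
```

Request:
play_rows --motion '[0,0.03,0.1,0,0,0,1,0,0.06,0.2,0,0,0,1,0,0.06,0.2,0,0,0,1]'

```text
time_s: 16.52
tool_pos: [0.5847, -0.1608, 0.0776]
orientation: [-3.141, 0.051, 0.01]
contact_force: [0.6, 0.2, -0.8]
grip_width: 0.004
gripper_force: 0.0
```

Request:
play_rows --motion '[0,0,0.04,0,0,0,1,0,0,0.08,0,0,0,1,0,0,0.08,0,0,0,1]'

```text
time_s: 16.9
tool_pos: [0.585, -0.1604, 0.0701]
orientation: [-3.141, 0.05, 0.008]
contact_force: [0.0, -0.0, 1.3]
grip_width: 0.002
gripper_force: 0.0
```

Request:
play_rows --motion '[0,0,0.01,0,0,0,1,0,0,0.02,0,0,0,1,0,0,0.02,0,0,0,1]'

```text
time_s: 17.27
tool_pos: [0.5851, -0.1606, 0.0686]
orientation: [-3.141, 0.051, 0.007]
contact_force: [-1.8, 0.6, 4.4]
grip_width: -0.003
gripper_force: 2.5
```

Run:
```python
from h import *
s=get_state(); print(toC(s['tool_pos']),s['contact_force'],s['q'].round(2))
c=cam('side'); cv2.imwrite('pics/s6.png',cv2.resize(c['frame'][120:300,170:410],None,fx=3,fy=3,interpolation=cv2.INTER_CUBIC)[:,:,::-1])
```

```text
[-34.27907301 -19.51433511  68.59911317] [-1.76945346  0.59543892  4.43650441] [-0.07  1.07  0.64  1.52 -0.79  0.83 -0.72]
```

View pics/s6.png

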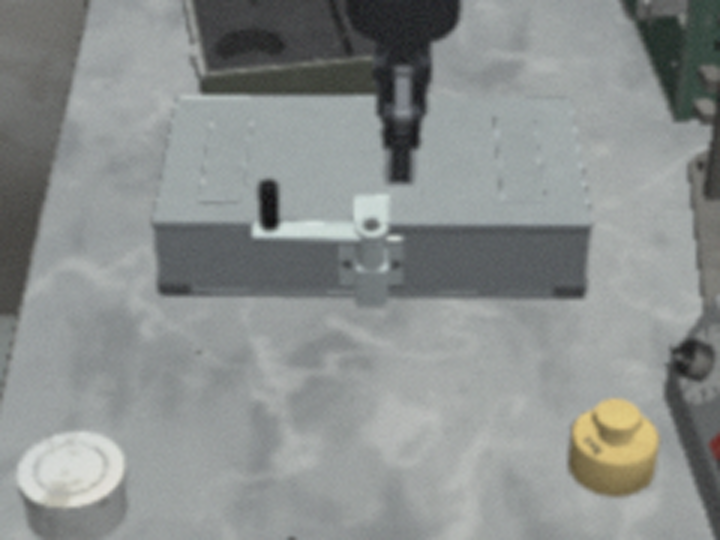

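The lid lies shut on the case and the clamp arm is still swung aside. In the crop the stud spans (268,182)–(268,228) and the post is at (372,215). I'll press once more and localise the stud.

Request:
play_rows --motion '[0,0,0.015,0,0,0,1,0,0,0.03,0,0,0,1,0,0,0.03,0,0,0,1]'

```text
time_s: 17.7
tool_pos: [0.5852, -0.1607, 0.0681]
orientation: [-3.141, 0.051, 0.005]
contact_force: [-15.8, 8.0, 53.5]
grip_width: 0.001
gripper_force: 26.4
```

Request:
play_rows --motion '[0,0,-0.2,0,0,0,1,0,0,-0.7,0,0,0,1,0,0,-0.7,0,0,0,1]'

```text
time_s: 18.08
tool_pos: [0.5865, -0.1613, 0.1386]
orientation: [3.14, -0.05, -0.001]
contact_force: [0.5, 0.8, -0.6]
grip_width: -0.001
gripper_force: 0.0
```

Run:
```python
from h import *
s=get_state(); print(toC(s['tool_pos']),s['contact_force'])
c=dict(np.load('w5.npz')); g=cv2.cvtColor(c['frame'],cv2.COLOR_RGB2GRAY)
m=(g<45).astype(np.uint8); m[:, :365]=0; m[:240]=0; m[300:]=0; m[:,405:]=0
ct=big(m); r=cv2.minAreaRect(ct.astype(np.float32)); print('wrist stud rect',r)
bx=cv2.boxPoints(r); print(bx.round(1).tolist())
d=dict(np.load('side0.npz'))
for name,cc,px,z in [('w5 top',c,(388,271),113),('w5 bot',c,(377,259),77),('side top',d,(259.3,182),113),('side bot',d,(259.3,195.5),77)]:
    print(name,toC(onplane(cc,px,z/1000)[0]).round(1))
e=cam('wrist'); cv2.imwrite('pics/w7.png',e['frame'][:,:,::-1]); np.savez('w7.npz',**{k:e[k] for k in['frame','K','R','t']})
for nm,p in [('pivot',(-104,0,77)),('stud',(-99,68,77)),('studt',(-99,68,113)),('lidcorner-',(-84,-150,68.5)),('lidcorner+',(-84,150,68.5))]: print(nm,proj(e,C(*p)).round(1))
```

```text
[-34.87110236 -20.93056902 138.5928814 ] [ 0.52596471  0.823396   -0.61751369]
wrist stud rect ((384.9351806640625, 267.91082763671875), (31.393667221069336, 14.263164520263672), 53.97262954711914)
[[369.8999938964844, 259.3999938964844], [381.5, 251.0], [399.8999938964844, 276.3999938964844], [388.3999938964844, 284.79998779296875]]
w5 top [-98.4  60.7 113. ]
w5 bot [-100.5   67.9   77. ]
side top [-103.9   67.4  113. ]
side bot [-99.6  68.9  77. ]
pivot [[372.5 255.1]]
stud [[357.2 333.3]]
studt [[370.3 370.4]]
lidcorner- [[360.2  18.3]]
lidcorner+ [[330.1 402.2]]
```

View pics/w7.png

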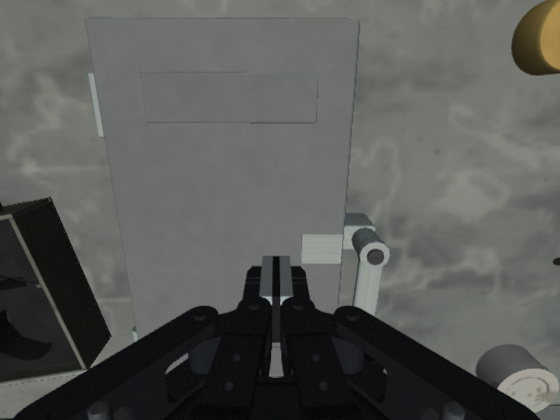

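The shut lid matches its predicted corner at (360,18). The clamp pivot is at (375,256) in the wrist view, and the stud is at about case (-100, 67), so the arm is near 1.51 rad. Now I'll straddle and grip the stud, then swing it.

Run:
```python
from h import *
H=-1.97
cur=plan([(*C(-100,67,145),H),(*C(-100,67,83),H)],0)
print('--- swing')
f0=np.arctan2(67,4)
for f in np.linspace(f0,-.03,7)[1:]:
    cur=plan([(*C(-104+67.5*np.cos(f),67.5*np.sin(f),83),H-np.rad2deg(f0-f))],1,cur,maxrow=.01,ang=7)
```

```text
[-0.87, 0.65, -0.08, 0.0, 0.01, 0.0, 0] x 2 -> [ 0.497 -0.223  0.145]
[-0.01, 0.0, 0.62, 0.0, -0.0, 0.0, 0] x 2 -> [ 0.496 -0.223  0.083]
--- swing
[0.03, -0.17, -0.0, 0.0, -0.0, 0.52, 1] x 3 -> [ 0.5   -0.206  0.083]
[0.04, -0.17, -0.0, -0.0, -0.0, 0.51, 1] x 3 -> [ 0.508 -0.191  0.083]
[0.03, -0.17, -0.0, -0.0, -0.0, 0.52, 1] x 3 -> [ 0.52  -0.178  0.083]
[0.03, -0.17, 0.0, -0.0, -0.0, 0.51, 1] x 3 -> [ 0.534 -0.168  0.083]
[0.04, -0.17, 0.0, -0.0, -0.0, 0.51, 1] x 3 -> [ 0.551 -0.164  0.083]
[0.03, -0.17, 0.0, -0.0, -0.0, 0.52, 1] x 3 -> [ 0.568 -0.162  0.083]
```

Request:
play_rows --motion '[-0.5,0.3,-0.2,0,0.01,0,0,-0.87,0.65,-0.2,0,0.01,0,0,-0.87,0.65,-0.08,0,0.01,0,0,-0.87,0.65,-0.08,0,0.01,0,0]' --squeeze 25

```text
time_s: 18.62
tool_pos: [0.4964, -0.2221, 0.1427]
orientation: [-3.14, 0.05, 0.002]
contact_force: [0.0, 0.7, -0.2]
grip_width: 0.5
gripper_force: 0.0
```

Request:
play_rows --motion '[-0.01,0,0.3,0,0,0,0,-0.01,0,0.5,0,0,0,0,-0.01,0,0.62,0,0,0,0,-0.01,0,0.62,0,0,0,0]'

```text
time_s: 19.12
tool_pos: [0.4955, -0.2224, 0.0813]
orientation: [-3.141, 0.05, 0.001]
contact_force: [-0.4, -0.3, 1.1]
grip_width: 0.5
gripper_force: 0.0
```

Request:
play_rows --motion '[0,0,0,0,0,0,1,0,0,0,0,0,0,1,0,0,0,0,0,0,1,0,0,0,0,0,0,1]'

```text
time_s: 19.62
tool_pos: [0.4957, -0.2229, 0.0824]
orientation: [3.141, -0.051, 0.002]
contact_force: [-0.3, -0.3, 6.7]
grip_width: 0.152
gripper_force: 24.8
```

Run:
```python
from h import *
s=get_state(); print(toC(s['tool_pos']),s['contact_force'],s['q'].round(2),s['grip_width'])
e=cam('wrist'); cv2.imwrite('pics/w8.png',e['frame'][:,:,::-1])
```

```text
[-99.59772893  67.70677806  82.36284337] [-0.28352792 -0.26635306  6.71386993] [ 0.08  0.97  0.58  1.76 -0.82  0.67 -0.47] 0.15192410844930568
```

The stud is gripped (13 mm opening). I'll raise 3 mm to keep the tips off the arm, then swing.

Request:
play_rows --motion '[0,0,-0.03,0,0,0,1,0.01,-0.06,-0.03,0,0,0.17,1,0.02,-0.11,-0.03,0,0,0.34,1,0.03,-0.17,-0.03,0,0,0.52,1]'

```text
time_s: 20.18
tool_pos: [0.4994, -0.2056, 0.0843]
orientation: [3.107, -0.461, 0.0]
contact_force: [10.8, -4.6, -20.3]
grip_width: 0.159
gripper_force: 25.3
```

Request:
play_rows --motion '[0.01,-0.06,0,0,0,0.17,1,0.02,-0.12,0,0,0,0.34,1,0.035,-0.17,0,0,0,0.51,1]'

```text
time_s: 20.55
tool_pos: [0.5076, -0.1904, 0.0843]
orientation: [3.023, -0.852, 0.0]
contact_force: [7.4, -5.5, -18.5]
grip_width: 0.148
gripper_force: 25.5
```

Run:
```python
from h import *
s=get_state(); p=toC(s['tool_pos']); print(p,np.hypot(p[0]+104,p[1]),np.arctan2(p[1],p[0]+104),s['contact_force'],s['q'].round(2),s['grip_width'],s['gripper_force'])
```

```text
[-66.73459244  56.92680709  84.31718014] 68.03948828496144 0.9911803887035373 [  7.36058394  -5.45266851 -18.52971571] [-0.05  1.01  0.73  1.77 -0.95  0.76 -0.93] 0.14773708672303323 25.513424277305603
```

Request:
play_rows --motion '[0,0,0.015,0,0,0,1,0.01,-0.06,0.015,0,0,0.17,1,0.02,-0.12,0.015,0,0,0.34,1,0.03,-0.17,0.015,0,0,0.52,1]'

```text
time_s: 21.05
tool_pos: [0.5192, -0.1779, 0.0839]
orientation: [2.888, -1.237, 0.003]
contact_force: [4.5, -3.0, 1.7]
grip_width: 0.153
gripper_force: 27.6
```

Request:
play_rows --motion '[0.01,-0.06,0,0,0,0.17,1,0.02,-0.12,0,0,0,0.34,1,0.03,-0.17,0,0,0,0.51,1]'

```text
time_s: 21.42
tool_pos: [0.5336, -0.1686, 0.0839]
orientation: [2.707, -1.594, 0.003]
contact_force: [4.3, -5.8, 0.8]
grip_width: 0.151
gripper_force: 27.5
```

Run:
```python
from h import *
s=get_state(); p=toC(s['tool_pos']); print(p,np.hypot(p[0]+104,p[1]),np.arctan2(p[1],p[0]+104),s['contact_force'],s['q'].round(2),s['grip_width'],s['gripper_force'])
```

```text
[-43.98127097  31.68046487  83.92718577] 67.86677897728498 0.48567309007966725 [ 4.28905032 -5.81811766  0.83841808] [-0.15  1.08  0.87  1.71 -1.04  0.89 -1.45] 0.1513613499407914 27.475581765174866
```

Request:
play_rows --motion '[0.01,-0.06,0,0,0,0.17,1,0.02,-0.12,0,0,0,0.34,1,0.03,-0.17,0,0,0,0.51,1]'

```text
time_s: 21.8
tool_pos: [0.5499, -0.1631, 0.0839]
orientation: [2.482, -1.925, 0.003]
contact_force: [2.6, -4.3, 2.1]
grip_width: 0.154
gripper_force: 27.5
```

Request:
play_rows --motion '[0.01,-0.06,0,0,0,0.16,1,0.02,-0.11,0,0,0,0.32,1,0.025,-0.15,0,0,0,0.44,1,0.025,-0.15,0,0,0,0.44,1]'

```text
time_s: 22.3
tool_pos: [0.5647, -0.1617, 0.0839]
orientation: [2.258, -2.184, 0.002]
contact_force: [1.9, -3.0, 5.8]
grip_width: 0.153
gripper_force: 28.0
```

Run:
```python
from h import *
s=get_state(); p=toC(s['tool_pos']); print(p,np.hypot(p[0]+104,p[1]),np.arctan2(p[1],p[0]+104),s['contact_force'],s['q'].round(2),s['grip_width'],s['gripper_force'],Ro.from_rotvec(s['orientation']).as_matrix()[:,1])
```

```text
[-36.0174949    0.85315613  83.86473153] 67.98785829542915 0.012548983667969181 [ 1.89097543 -2.95265914  5.84172329] [-0.19  1.15  0.99  1.6  -1.09  1.03 -1.96] 0.1534347236799035 28.002502620220184 [-9.99433914e-01 -3.36328629e-02 -8.25424924e-04]
```

Request:
play_rows --motion '[0,-0.01,0,0,0,0,1,0,-0.02,0,0,0,0,1,0,-0.02,0,0,0,0,1]'

```text
time_s: 22.68
tool_pos: [0.5658, -0.1617, 0.0839]
orientation: [2.258, -2.183, 0.0]
contact_force: [-4.7, -2.7, 7.4]
grip_width: 0.151
gripper_force: 28.2
```

Request:
play_rows --motion '[0,-0.01,0,0,0,0,1,0,-0.015,0,0,0,0,1,0,-0.015,0,0,0,0,1]'

```text
time_s: 23.05
tool_pos: [0.566, -0.1617, 0.0838]
orientation: [2.256, -2.183, -0.003]
contact_force: [-15.7, -0.9, 11.0]
grip_width: 0.152
gripper_force: 28.9
```

The stop is reached (−16 N). Relax, open, and retreat up.

Request:
play_rows --motion '[0,0.02,0,0,0,0,1,0,0.02,0,0,0,0,0.2,0,0.02,0,0,0,0,0,0,0.02,0,0,0,0,0]'

```text
time_s: 23.55
tool_pos: [0.5659, -0.1609, 0.0832]
orientation: [-2.259, 2.183, 0.0]
contact_force: [-0.4, 0.0, 0.5]
grip_width: 0.506
gripper_force: 0.0
```

Request:
play_rows --motion '[0,0,-0.2,0,0,0,0,0,0,-0.7,0,0,0,0,0,0,-1,0,0,0,0]'

```text
time_s: 23.92
tool_pos: [0.566, -0.1615, 0.1867]
orientation: [-2.258, 2.184, -0.004]
contact_force: [-0.8, -0.4, -0.9]
grip_width: 0.501
gripper_force: 0.0
```

Request:
play_rows --motion '[-0.3,0.8,-1,0,0,-0.5,0,-0.3,0.8,-1,0,0,-0.5,0,-0.3,0.8,-1,0,0,-0.5,0,-0.3,0.8,-1,0,0,-0.5,0]'

```text
time_s: 24.42
tool_pos: [0.4851, -0.1336, 0.284]
orientation: [-2.512, 1.885, -0.001]
contact_force: [0.6, -0.6, -1.2]
grip_width: 0.503
gripper_force: 0.0
```

Run:
```python
from h import *
s=get_state(); print(s['tool_pos'],s['contact_force'])
a=cam('wrist'); b=cam('side'); np.savez('w9.npz',**{k:a[k] for k in['frame','K','R','t']})
print(proj(a,[C(-104,0,77),C(-36,0,77),C(-36,0,113)]).round(0).tolist(), proj(b,[C(-36,0,77),C(-36,0,113)]).round(0).tolist())
s6=cv2.resize(b['frame'][140:300,160:400],(630,420)); cv2.imwrite('pics/f.png',cv2.resize(np.hstack([a['frame'],s6]),(800,282))[:,:,::-1])
```

```text
[ 0.48514775 -0.13355766  0.2839893 ] [ 0.56196527 -0.58746579 -1.23450298]
[[229.0, 68.0], [212.0, 133.0], [205.0, 137.0]] [[294.0, 178.0], [294.0, 163.0]]
```

View pics/f.png

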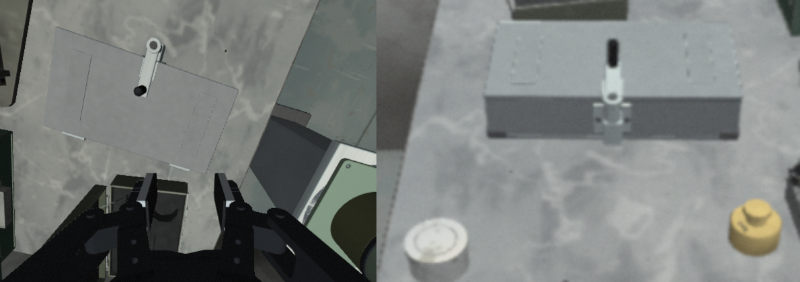

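Both views show the lid shut, the clamp arm square over it (stud at (139,90) left, (612,52) right), and the tin and weight where they were. The robot is clear, so I'm handing in.

```bash
python3 -c "
from plant import job_done
print(job_done())"
```

```text
the job is handed in; nothing more can be done
None
```

The scraper is in the case with its blade fully in the holder, the lid is shut and the clamp arm is at its stop, and I handed the job in at about 24 s; the one concern is that my last press on the lid briefly reached about 54 N with the fingertips, which the 40 N limit on the arm and gripper body may or may not count.

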